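Set the frost thermostat four clicks up from its stop

ROBOT

A 6-joint arm with a two-finger parallel gripper is mounted at the origin on a cart in front of the work surface, level with it; the furniture and walls round the work are solid. World frame = base frame: x ahead of the robot, y to its left, z up, the work surface at z = 0. Lengths are in mm, angles in rad, forces in N, time in s.
With the tool pointing down it reaches from about 275 to 725 mm from the base axis. Payload 15.9 kg.
Tool frame: the origin (TCP) lies on the front face of the gripper's body, between the roots of the fingers; the fingertips stand 73 mm ahead of it and the grasp point (between the pads) lies 54 mm ahead of it; z points along the fingers, y is the line along which they close (so a half turn about z gives the same grasp; the last joint's range is limited). The gripper opens to 85 mm and grips with 20 to 120 N. Pads are 22 mm wide; open, the fingers measure 114 mm over their backs; the gripper's body (76 mm by 85 mm) begins 54 mm behind the grasp point. The pads swing forward as they close: fully open they stand 13 mm farther back than shut.
Start: joints at [-1.161, 0.213, -0.034, 1.323, 0, 1.571], TCP at [199.206, -458.588, 303.906] pointing down, gripper open.
Joint ranges: [-2.98, 2.98], [-0.74, 1.72], [-1.14, 1.35], [-2.1, 2.04], [-1.57, 1.44], [-3.14, 3.14]. Speed limits (rad/s): [1.89, 1.89, 2.39, 2.57, 3.14, 3.14].

INTERFACE

Orientations are given as a 3x3 rotation matrix whose columns are the frame's x, y, z axes.
In Python, from station import arm, optics, job gives the robot as it stands.
- The arm moves only by the tool arm_command, never from a script. Its argument "deltas" is a list of rows, each a list of 3 entries, a list of its own where there are three numbers: the finger opening in mm, from 0 to 85.4, then the shift along the tool's x, y, z in mm, then the turn about the tool's z in rad. In form: [[jaw, [tx, ty, tz], roll], ...]. A call has 1 to 5 rows; each row shifts and turns the commanded pose from where the row before left it, along the tool's axes as they then stand; what a row does not reach is not made up. A row lasts 1/12 s, in which the tool goes at most 41.7 mm and 7.16 degrees, less where a joint would pass 70% of its speed; a pose out of reach is approached as far as the arm can. A call with a gripper value outside its range is refused whole. The fingers move at their own pace and stop on an object; "grip_force" is the grip in N (left out, the last holds). Time passes only in rows, so rows that do not move let the fingers close. It gives the time, the measured TCP pose, the force, the opening and the grip force at its end, in the units of the state.
- arm.state(): the state, without advancing time (a new reading comes with each control period).
- optics.capture(name): name is "scene" or "top" or "wrist"; returns the picture (384x512x3 uint8, red, green, blue); there is no depth.
- optics.get_calibration(name): a dict with "fx", "fy", "cx", "cy" (pixels), "dist" ([k1, k2, p1, p2, k3] as OpenCV has them; the pictures are not rectified), "rvec" (rotation vector, rad) and "tvec" (3), from world to camera coordinates, as OpenCV has them. Camera axes: x right, y down, z forward; pixel columns grow to the right and rows downward; lengths in mm; the calibration is good to about 2 mm. A picture is of the moment at which its call begins: read the wrist's pose just before it. get_calibration takes no time and is no camera call; for the wrist camera it gives the pose at the moment of the call.
- job.close_job(): hands the job in; it is judged then, once.
The state is a dict: "time_s": time; "q": joint angles; "joint_velocities": joint speeds; "effort": joint torques, N m; "ee_pos": TCP position; "tcp_rot": TCP orientation; "wrist_force": force on the tool from outside, world axes, zero at the start; "moment": the same for the moment, N m; "grip_width": finger opening in mm; "gripper_force": force on a finger pad.
Only numpy, scipy, OpenCV 4.12 (cv2) and the standard library are available. Lean on these libraries where they do the work, as an engineer would, in place of code of your own. Each camera call takes 0.05 s, during which the arm holds its last target. There are 200 camera calls.

TASK

Set the frost thermostat that is screwed to the bench: with the closed fingertips push the wing of its click-stop dial anticlockwise (seen from above) all the way back to its stop, then push it clockwise exactly four clicks from the stop and leave it resting in that fourth click. Only push the wing from one side at a time, do not pinch it, and leave the loose things round the thermostat lying where they are.

Things in the scene. Friction and masses are not known exactly. Their poses are not given: they have to be found in the camera images.
- thermostat: Fixed grey box, 144 x 144 mm, 46 mm high, a black round dial on its top; origin at the centre of its underside, z up; place and yaw vary. Two 5 mm thick steel ears reach 98 mm from the centre at its +y and -y sides. Ten black ticks round the dial mark its rest positions, 30 degrees apart; the longest tick, at 135 degrees anticlockwise from its +x axis, is the stop.
- dial (a joint): Dial angle, rad: 0 at the anticlockwise stop, growing clockwise seen from above, to 4.71. The wing points (135 degrees minus this) anticlockwise from the thermostat's +x. Click n rests at n x 0.5236 rad; it starts at one of clicks 1 to 6. A hump takes 2 to 4 N at 42 mm from the axis; past it (half way) the dial jumps by itself into the next click and the push drops to nearly nothing.
- dial_axis (a point): Centre of the top face of the dial's flat round skirt (117 mm across), 52 mm above the bench, on the dial's vertical axis; turns with the dial, x pointing along the wing.
- wing_tip (a point): Middle of the wing's outer end face, 55 mm from the axis, 66 mm above the bench. The wing is an upright black bar across the dial, 14 mm thick, reaching 55 mm from the axis on this, the pointing side (white line along its top), with a 25 mm tail at its other end; its top is 80 mm above the bench. The skirt is bare on both sides of it, room for a fingertip.
- cheek_cw: The half of the wing (7 mm thick, whole length) on its clockwise side seen from above: push here to turn the dial anticlockwise. Origin on the dial axis, 47 mm above the bench; x along the wing. Pushing both cheeks at once (over 1 N each) counts as pinching.
- cheek_ccw: The other half of the wing, on its anticlockwise side: push here to turn the dial clockwise. Same origin and axes.
- screwdriver: Yellow-handled screwdriver, 164 mm long, lying loose left of the thermostat (its +y side). Origin at the centre of its underside. A bystander: leave it.
- tape_measure: Black and yellow tape measure, 71 x 82 mm, 33 mm high, lying loose right of the thermostat (its -y side). Origin at the centre of its underside. A bystander: leave it.
- black_tape: Small roll of black tape, 53 mm across, 19 mm high, loose on the robot's side of the thermostat. Origin at the centre of its underside. A bystander: leave it.
- bearing: Steel ball bearing ring, 42 mm across, 15 mm high, loose behind the thermostat. Origin at the centre of its underside. A bystander: leave it.

How it is judged:
By the outcome, as a careful person would: the job done as asked, in the order asked, and still so for the second after the job is handed in, with the robot touching nothing.
It also fails if it takes over 48 s, if anything falls off the work surface, if the arm or the gripper's body presses on something with over 40 N, if the wrist force passes 120 N, or if a joint passes its speed limit or range.

## Working session

There is one attempt and no reset: what is moved stays moved. The work goes in short steps, Python scripts to look and compute and a tool call to move; the robot and the scene stay as the last step left them, time stands still between calls to the robot, and variables do not carry over. Pictures are saved under pics/ and viewed, at most 10 in all, crops included, and the job is handed in when it is done.

Besides the shell and the picture viewer there is one more tool, called as name(argument=value, ...) on one line, values as JSON. arm_command: Moves the arm, as the interface text tells. Its arguments: {"type":"object","properties":{"deltas":{"type":"array"},"grip_force":{"type":"number"}},"required":["deltas"]}

```bash
mkdir -p pics; python3 - <<'E'
from station import arm, optics
import cv2,numpy as np
s=arm.state();print({k:np.round(v,3).tolist() for k,v in s.items()})
a=optics.capture("top");b=optics.capture("scene")
for n in("top","scene"):print(n,{k:np.round(v,3).tolist() for k,v in optics.get_calibration(n).items()})
cv2.imwrite("pics/top0.png",a[:,:,::-1]);cv2.imwrite("pics/scene0.png",b[:,:,::-1])
E
```

```text
{'time_s': 0.0, 'q': [-1.161, 0.213, -0.035, 1.324, 0.0, 1.571], 'joint_velocities': [0.0, 0.002, 0.0, 0.001, -0.001, -0.001], 'effort': [-0.004, -68.617, 48.711, 0.018, -0.0, 0.0], 'ee_pos': [199.113, -458.368, 303.412], 'tcp_rot': [[0.917, 0.398, -0.0], [0.398, -0.917, 0.001], [0.0, -0.001, -1.0]], 'wrist_force': [-0.766, -0.258, -0.458], 'moment': [0.004, -0.015, 0.012], 'gripper_force': 0.0, 'grip_width': 85.262}
top {'fx': 419.934, 'fy': 419.934, 'cx': 252.894, 'cy': 191.24, 'dist': [0.034, 0.0, 0.0, 0.0, 0.0], 'rvec': [2.216, -2.159, 0.15], 'tvec': [-52.217, 531.674, 864.597]}
scene {'fx': 434.383, 'fy': 434.383, 'cx': 253.652, 'cy': 190.945, 'dist': [0.043, 0.0, 0.0, 0.0, 0.0], 'rvec': [2.125, -0.94, 0.444], 'tvec': [-374.17, 293.809, 638.003]}
```

View pics/top0.png

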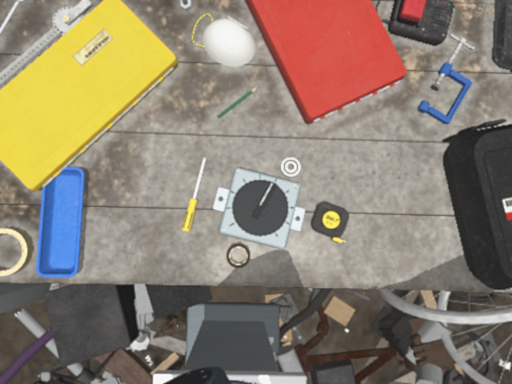

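View pics/scene0.png

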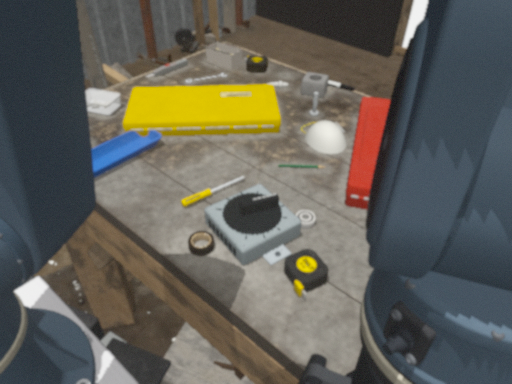

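The top view shows the dial at about (259,208), with the wing's white line pointing to about (273,183). The bearing is at (290,167), the tape roll at (238,255), the screwdriver at about (195,195) and the tape measure at (330,221). The scene view agrees, with the dial at about (252,213).

```bash
cat > h.py <<'E'
import cv2,numpy as np
from station import arm,optics
def ray(c,px):
    K=np.array([[c["fx"],0,c["cx"]],[0,c["fy"],c["cy"]],[0,0,1.]])
    u=cv2.undistortPoints(np.array(px,float).reshape(-1,1,2),K,np.array(c["dist"],float))[:,0]
    R=cv2.Rodrigues(np.array(c["rvec"],float))[0];o=-R.T@np.array(c["tvec"],float).ravel()
    return o,np.c_[u,np.ones(len(u))]@R
def plane(c,px,z):
    o,d=ray(c,px);return o+d*((z-o[2])/d[:,2])[:,None]
def meet(c1,p1,c2,p2):
    (a,u),(b,v)=ray(c1,[p1]),ray(c2,[p2]);u,v=u[0]/np.linalg.norm(u),v[0]/np.linalg.norm(v)
    t=np.linalg.lstsq(np.c_[u,-v],b-a,rcond=None)[0];P,Q=a+u*t[0],b+v*t[1]
    return (P+Q)/2,np.linalg.norm(P-Q)
E
python3 - <<'E'
from h import *
c={};e={}
for n,g in(("top",(259,208)),("scene",(245,214))):
    im=cv2.imread(f"pics/{n}0.png");c[n]=optics.get_calibration(n)
    m=cv2.inRange(im,(0,0,0),(75,75,75));N,l,st,ce=cv2.connectedComponentsWithStats(m)
    i=l[g[1],g[0]];k=max(cv2.findContours((l==i).astype(np.uint8),0,1)[0],key=cv2.contourArea)
    e[n]=cv2.fitEllipse(cv2.convexHull(k));print(n,st[i],e[n])
print(meet(c["top"],e["top"][0],c["scene"],e["scene"][0]))
print(plane(c["top"],[e["top"][0],(330,221),(238,255),(290,167),(190,215),(205,158)],[52,33,19,15,15,5]).round(0))
print(plane(c["top"],[(273,183),(262,205)],80))
E
```

```text
top [252 182  27  38 222] ((264.6802978515625, 200.59127807617188), (24.131797790527344, 39.93877029418945), 24.586708068847656)
scene [ 224  194   57   39 1707] ((253.05494689941406, 212.410888671875), (39.55198287963867, 58.69691848754883), 83.00729370117188)
(array([506.04502026, -56.97073581,  45.06776702]), np.float64(16.77845942016523))
[[ 512.  -62.   52.]
 [ 474. -202.   33.]
 [ 398.  -11.   19.]
 [ 589. -118.   15.]
 [ 480.   94.   15.]
 [ 605.   67.    5.]]
[[545.29161767 -76.40430652  80.        ]
 [500.50145515 -55.28320575  80.        ]]
```

arm_command(deltas=[[0, [32, -19, 0], 0], [0, [32, -19, 0], 0], [0, [32, -19, 0], 0], [0, [32, -19, 0], 0], [0, [32, -19, 0], 0]], grip_force=30)

```text
time_s: 0.52
ee_pos: [308.6, -306.1, 303.7]
tcp_rot: [[0.917, 0.398, -0.0], [0.398, -0.917, 0.0], [-0.0, -0.0, -1.0]]
wrist_force: [-0.1, -0.4, 0.1]
grip_width: 25.6
gripper_force: 0.0
```

arm_command(deltas=[[0, [32, -19, 0], 0], [0, [32, -19, 0], 0], [0, [32, -19, 0], 0], [0, [32, -19, 0], 0], [0, [32, -19, 0], 0]])

```text
time_s: 0.93
ee_pos: [417.6, -155.0, 303.8]
tcp_rot: [[0.917, 0.398, -0.0], [0.398, -0.917, 0.0], [-0.0, -0.0, -1.0]]
wrist_force: [0.6, -0.9, 0.2]
grip_width: 0.2
gripper_force: 0.0
```

arm_command(deltas=[[0, [30, -17, 0], 0], [0, [20, -12, 0], 0], [0, [0, 0, 0], 0], [0, [0, 0, 0], 0], [0, [0, 0, 0], 0]])

```text
time_s: 1.35
ee_pos: [451.0, -110.5, 303.7]
tcp_rot: [[0.917, 0.399, -0.001], [0.399, -0.917, -0.0], [-0.001, -0.0, -1.0]]
wrist_force: [-0.0, 0.8, 0.4]
grip_width: -0.1
gripper_force: 0.0
```

```bash
python3 - <<'E'
from h import *
import json
s=arm.state();c=optics.get_calibration("wrist");a=optics.capture("wrist");t=optics.capture("top")
cv2.imwrite("pics/w1.png",a[:,:,::-1]);cv2.imwrite("pics/top1.png",t[:,:,::-1])
json.dump({k:np.array(v).tolist() for k,v in c.items()},open("w1.json","w"))
print(s["time_s"],s["ee_pos"],s["tcp_rot"],s["q"],s["wrist_force"],s["grip_width"]);R=cv2.Rodrigues(np.array(c["rvec"],float))[0]
print(-R.T@np.array(c["tvec"]).ravel(),R.round(2),c)
E
```

```text
1.35 [ 450.99948816 -110.49275605  303.68093669] [[ 9.17105769e-01  3.98643387e-01 -6.76909460e-04]
 [ 3.98643444e-01 -9.17105993e-01 -5.46244059e-05]
 [-6.42573380e-04 -2.19749160e-04 -9.99999769e-01]] [-2.40150819e-01  1.40076309e-01 -1.23438304e-01  1.30792621e+00
 -2.14059122e-04  2.49140469e+00] [-0.01426418  0.82637429  0.43009786] -0.1444736396837745
[511.96148813 -83.88106261 372.83408979] [[ 0.4  -0.92 -0.  ]
 [-0.89 -0.38  0.26]
 [-0.24 -0.1  -0.96]] {'fx': 275.4441586396074, 'fy': 275.4441586396074, 'cx': 253.57115164844618, 'cy': 188.8688906459893, 'dist': array([-0.06040287,  0.        ,  0.        ,  0.        ,  0.        ]), 'rvec': array([-2.43461816,  1.59749257,  0.21352125]), 'tvec': array([-280.71154493,  323.08300957,  474.3039679 ])}
```

View pics/w1.png

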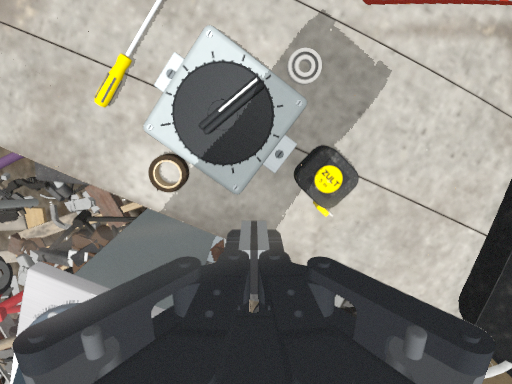

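The wrist view shows the dial centred at about (223,112), with the wing's white line running from (219,115) to (258,80). The box corners are near (209,27), (306,100), (237,192) and (145,127), and the ears are at (172,73) and (280,155).

```bash
cat > m.py <<'E'
from h import *
import json
w=json.load(open("w1.json"));im=cv2.imread("pics/w1.png");t=cv2.imread("pics/top1.png");ct=optics.get_calibration("top")
# blue-grey box mask: blue minus red, filled by hull
def box(im,lo,g):
    f=im.astype(int);m=((f[...,0]-f[...,2]>lo)).astype(np.uint8)
    m=cv2.morphologyEx(m,cv2.MORPH_OPEN,np.ones((2,2)))
    return m
def rect(im,lo,roi):
    m=np.zeros(im.shape[:2],np.uint8);x0,y0,x1,y1=roi;m[y0:y1,x0:x1]=box(im,lo,0)[y0:y1,x0:x1]
    N,l,st,_=cv2.connectedComponentsWithStats(m);i=1+st[1:,4].argmax()
    h=cv2.convexHull(np.argwhere(l==i)[:,::-1].astype(np.float32));q=cv2.approxPolyN(h,4) if hasattr(cv2,"approxPolyN") else cv2.boxPoints(cv2.minAreaRect(h))
    return q.reshape(-1,2)
qw=rect(im,8,(130,10,320,205));qt=rect(t,5,(205,155,312,260))
print(qw,qt)
for n,c,q in(("w",w,qw),("t",ct,qt)):
    P=plane(c,q,46);d=np.roll(P,-1,0)-P
    print(n,P.round(1)[:,:2].tolist(),"ctr",P.mean(0).round(1),"sides",np.linalg.norm(d,axis=1).round(1),"ang mod90",(np.degrees(np.arctan2(d[:,1],d[:,0]))%90).round(1))
m=cv2.inRange(im,(0,0,0),(62,62,62));m[:,:168]=0;m[170:]=0;m=cv2.morphologyEx(m,cv2.MORPH_OPEN,np.ones((7,7)))
N,l,st,_=cv2.connectedComponentsWithStats(m);i=l[135,240];k=np.argwhere(l==i)[:,::-1].astype(np.float32);h=cv2.convexHull(k)
e=cv2.fitEllipse(h);print("dial",st[i],e,plane(w,[e[0]],52).round(1))
P=plane(w,h.reshape(-1,2),52)[:,:2].astype(np.float32);print("circle",cv2.fitEllipse(P))
# white line
g=cv2.inRange(im,(150,150,150),(255,255,255));g2=np.zeros_like(g);g2[70:125,205:268]=g[70:125,205:268]
N,l,st,_=cv2.connectedComponentsWithStats(g2);print(st[1:])
i=1+st[1:,4].argmax();k=np.argwhere(l==i)[:,::-1];P=plane(w,k,80)[:,:2];d=np.linalg.svd(P-P.mean(0))[2][0];d*=np.sign(d[0])
print("wing",np.degrees(np.arctan2(d[1],d[0])),P.mean(0),P[P@d==(P@d).max()],P[P@d==(P@d).min()])
cv2.imwrite("pics/w1z.png",cv2.resize(im[15:205,130:320],None,fx=3.1,fy=3.1,interpolation=cv2.INTER_CUBIC))
E
python3 m.py
```

```text
[[236.53575  194.72815 ]
 [123.17228  118.38134 ]
 [211.0218    23.408842]
 [343.0717   129.62288 ]] [[282.58948 249.14735]
 [214.27583 232.06897]
 [236.8785  167.49004]
 [303.07663 184.75912]]
w [[415.1, -102.9], [448.0, 54.7], [581.9, -3.4], [538.2, -186.8]] ctr [495.8 -59.6  46. ] sides [161.  145.9 188.6 148.9] ang mod90 [78.2 66.5 76.6 55.7]
t [[413.1, -101.6], [444.6, 39.5], [579.9, -3.0], [547.5, -142.4]] ctr [496.3 -51.9  46. ] sides [144.7 141.8 143.1 140.5] ang mod90 [77.4 72.5 76.9 73.1]
dial [ 205  121   58   43 1620] ((235.5975341796875, 143.715576171875), (37.39700698852539, 65.1447982788086), 61.72605895996094) [[473.3 -77.9  52. ]]
circle ((472.7433166503906, -77.86824798583984), (42.76433181762695, 76.15584564208984), 51.350006103515625)
[[251  70  17  18 118]
 [218  78  39  34 147]]
wing -27.885670698495776 [523.82852192 -61.3550211 ] [[545.45814288 -71.97394264]] [[501.38777714 -48.58591813]]
```

View pics/w1z.png

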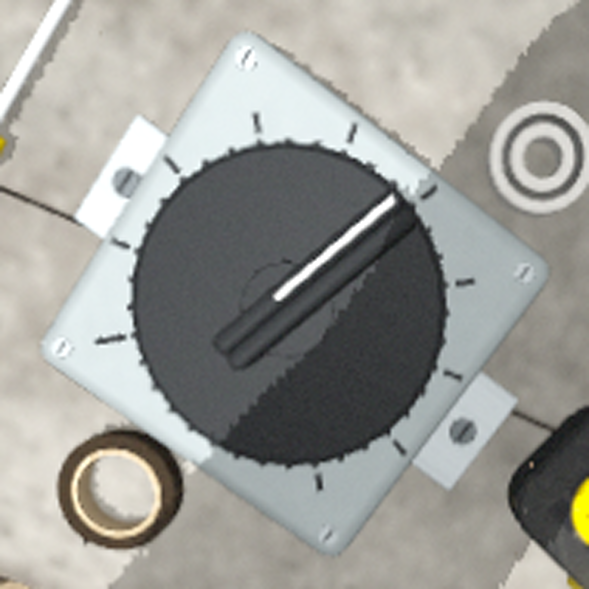

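The zoom shows ten ticks. The longest one, the stop, is at zoom (110,339); the others run clockwise through (121,243), (173,164), (257,122), (352,131), (430,190), (465,281), (453,375), (400,448) and (319,482). The wing sits at tick 5.

```bash
python3 - <<'E'
from h import *
import json
w=json.load(open("w1.json"))
f=lambda z:np.array(z)/3.1+[130,15]
T=plane(w,f([(110,339),(121,243),(173,164),(257,122),(352,131),(430,190),(465,281),(453,375),(400,448),(319,482)]),46)[:,:2]
A=np.c_[2*T,np.ones(10)];s=np.linalg.lstsq(A,(T**2).sum(1),rcond=None)[0];c=s[:2];print("ctr",c,np.linalg.norm(T-c,axis=1).round(1))
S=plane(w,f([(245,58),(525,272),(327,535),(62,347)]),46)[:,:2];print("screws ctr",S.mean(0),S.round(1).tolist())
for cc in(c,S.mean(0)):
    a=np.degrees(np.unwrap(np.arctan2(*(T-cc).T[::-1])));y=a-(135-30*np.arange(10));print(y.round(1),y.mean())
d=S-S.mean(0);print(np.degrees(np.arctan2(d[:,1],d[:,0])))
# tip of wing top/heights
print(plane(w,f([(396,194),(277,298),(415,225),(222,345),(238,368)]),80).round(1)[:,:2].tolist())
E
```

```text
ctr [497.06302915 -51.80794803] [68.2 65.6 65.4 66.2 66.9 67.2 66.4 66.2 66.5 65.8]
screws ctr [497.54281861 -52.02547598] [[571.4, -5.3], [544.6, -126.6], [423.0, -98.2], [451.1, 22.0]]
[-13.1 -13.5 -13.7 -13.3 -12.8 -12.5 -12.4 -12.6 -12.5 -12.5] -12.898145377552021
[-12.9 -13.1 -13.2 -12.9 -12.6 -12.6 -12.6 -13.  -13.  -12.9] -12.879993878485385
[  32.31773488  -57.73722615 -148.20124882  122.10700198]
[[546.5, -73.4], [500.9, -50.3], [540.2, -82.9], [479.3, -38.9], [474.3, -46.7]]
```

arm_command(deltas=[[0, [31.6, 9, 0], 0], [0, [31.7, 8.9, 0], 0], [0, [0, 0, 30], -0.112], [0, [0, 0, 30], -0.112], [0, [0, 0, 30], -0.112]])

```text
time_s: 1.87
ee_pos: [516.7, -102.4, 213.0]
tcp_rot: [[0.732, 0.682, 0.001], [0.682, -0.732, -0.0], [0.001, 0.001, -1.0]]
wrist_force: [-0.4, -0.5, -0.2]
grip_width: 0.1
gripper_force: 0.0
```

arm_command(deltas=[[0, [0, 0, 30], -0.112], [0, [0, 0, 10], -0.112], [0, [0, 0, 0], -0.112], [0, [0, 0, 0], 0], [0, [0, 0, 0], 0]])

```text
time_s: 2.28
ee_pos: [516.3, -102.3, 174.2]
tcp_rot: [[0.474, 0.881, 0.0], [0.881, -0.474, -0.0], [0.0, 0.0, -1.0]]
wrist_force: [-0.2, 0.6, -0.2]
grip_width: 0.2
gripper_force: 0.0
```

```bash
cat > rel.py <<'E'
from h import *
C=np.array([497.3,-52])
s=arm.state();p=np.array(s["ee_pos"]);R=np.array(s["tcp_rot"]);A=np.degrees(np.arctan2(R[1,0],R[0,0]))
print("t",round(s["time_s"],2),"A",A.round(2),"phi",(A-90).round(2),"tool-from-axis in tool xy",((p[:2]-C)@R[:2,:2]).round(2),"z",p[2].round(1),"F",np.round(s["wrist_force"],1),"Mz",np.round(s["moment"],2))
E
python3 rel.py
```

```text
t 2.28 A 61.71 phi -28.29 tool-from-axis in tool xy [-35.26  40.59] z 174.2 F [-0.2  0.6 -0.2] Mz [-0.06 -0.04 -0.02]
```

arm_command(deltas=[[0, [0, 0, 15], 0], [0, [0, 0, 15], 0], [0, [0, 0, 10], 0], [0, [0, 0, 0], 0], [0, [0, 0, 0], 0]])

```text
time_s: 2.7
ee_pos: [516.4, -101.7, 134.2]
tcp_rot: [[0.472, 0.882, -0.0], [0.882, -0.472, 0.0], [-0.0, -0.0, -1.0]]
wrist_force: [0.4, 0.4, -0.0]
grip_width: -0.1
gripper_force: 0.0
```

```bash
python3 rel.py; python3 - <<'E'
from h import *
a=optics.capture("scene")[150:290,180:360];b=optics.capture("wrist")
a=cv2.resize(a,None,fx=2.7,fy=2.7)
cv2.imwrite("pics/p3.png",np.vstack([a[:,:,::-1]])); cv2.imwrite("pics/w3.png",b[:,:,::-1])
E
```

```text
t 2.7 A 61.86 phi -28.14 tool-from-axis in tool xy [-34.82  40.28] z 134.2 F [ 0.4  0.4 -0. ] Mz [0.04 0.02 0.  ]
```

View pics/w3.png

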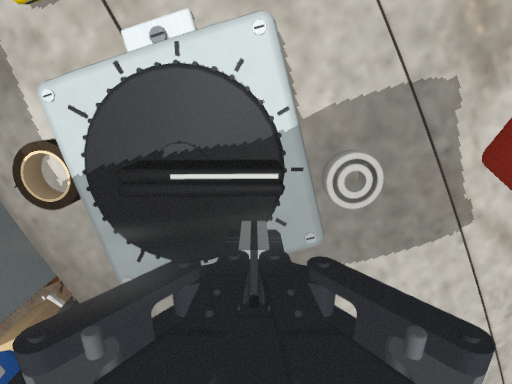

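View pics/p3.png

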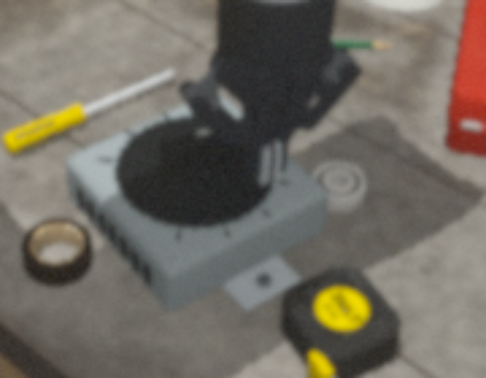

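The wrist view shows the wing horizontal at row 177, pointing at the tick at (297,169). The closed fingertips are at about (253,240) on its clockwise side with clear space between. The scene crop agrees, so I start the anticlockwise push.

arm_command(deltas=[[0, [8, 0, 0], 0], [0, [6, 0, 0], 0], [0, [3, 0, 0], 0], [0, [4.28, 1.66, 0], -0.105], [0, [4.28, 1.66, 0], -0.105]])

```text
time_s: 3.22
ee_pos: [531.6, -79.8, 134.3]
tcp_rot: [[0.271, 0.963, 0.001], [0.963, -0.271, -0.001], [-0.0, 0.001, -1.0]]
wrist_force: [-0.5, -1.1, 1.2]
grip_width: 0.1
gripper_force: 0.7
```

arm_command(deltas=[[0, [4.28, 1.66, 0], -0.105], [0, [4.28, 1.66, 0], -0.105], [0, [4.28, 1.66, 0], -0.105], [0, [4.28, 1.66, 0], -0.105], [0, [4.28, 1.66, 0], -0.105]])

```text
time_s: 3.63
ee_pos: [541.2, -59.2, 134.1]
tcp_rot: [[-0.249, 0.969, 0.0], [0.969, 0.249, -0.0], [-0.001, 0.0, -1.0]]
wrist_force: [-0.3, -1.4, -0.8]
grip_width: -0.0
gripper_force: 0.5
```

```bash
python3 rel.py
```

```text
t 3.63 A 104.4 phi 14.4 tool-from-axis in tool xy [-17.86  40.71] z 134.1 F [-0.3 -1.4 -0.8] Mz [-0.25  0.08 -0.01]
```

arm_command(deltas=[[0, [4.28, 1.66, 0], -0.105], [0, [4.28, 1.66, 0], -0.105], [0, [4.28, 1.66, 0], -0.105], [0, [4.28, 1.66, 0], -0.105], [0, [4.28, 1.66, 0], -0.105]])

```text
time_s: 4.05
ee_pos: [539.2, -36.4, 134.1]
tcp_rot: [[-0.701, 0.713, 0.001], [0.713, 0.701, -0.0], [-0.001, 0.0, -1.0]]
wrist_force: [0.3, -0.5, -0.5]
grip_width: 0.2
gripper_force: 0.6
```

arm_command(deltas=[[0, [4.28, 1.66, 0], -0.105], [0, [4.28, 1.66, 0], -0.105], [0, [4.28, 1.66, 0], -0.105], [0, [4.28, 1.66, 0], -0.105], [0, [4.28, 1.66, 0], -0.105]])

```text
time_s: 4.47
ee_pos: [526.2, -17.8, 134.1]
tcp_rot: [[-0.964, 0.266, 0.001], [0.266, 0.964, -0.0], [-0.001, 0.0, -1.0]]
wrist_force: [1.7, -0.8, -1.4]
grip_width: -0.2
gripper_force: 0.7
```

arm_command(deltas=[[0, [4.28, 1.66, 0], -0.105], [0, [4.28, 1.66, 0], -0.105], [0, [4.28, 1.66, 0], -0.105], [0, [4.28, 1.66, 0], -0.105], [0, [0, 0, 0], 0]])

```text
time_s: 4.88
ee_pos: [509.5, -9.2, 134.2]
tcp_rot: [[-0.989, -0.15, 0.0], [-0.15, 0.989, 0.0], [-0.0, 0.0, -1.0]]
wrist_force: [1.9, 1.5, 0.5]
grip_width: 0.2
gripper_force: 0.6
```

```bash
python3 rel.py
```

```text
t 4.88 A -171.35 phi -261.35 tool-from-axis in tool xy [-18.52  40.47] z 134.2 F [1.9 1.5 0.5] Mz [ 0.17 -0.17 -0.05]
```

arm_command(deltas=[[0, [2.12, 0.89, 0], -0.0524], [0, [2.12, 0.89, 0], -0.0524], [0, [2.12, 0.89, 0], -0.0524], [0, [2.12, 0.89, 0], -0.0524], [0, [2.12, 0.89, 0], -0.0524]])

```text
time_s: 5.3
ee_pos: [498.6, -7.9, 134.0]
tcp_rot: [[-0.919, -0.395, 0.0], [-0.395, 0.919, -0.0], [-0.0, -0.0, -1.0]]
wrist_force: [-0.1, -0.9, -0.1]
grip_width: 0.2
gripper_force: 0.0
```

arm_command(deltas=[[0, [2.12, 0.89, 0], -0.0524], [0, [2.12, 0.89, 0], -0.0524], [0, [0.9, 0.4, 0], -0.022], [0, [0, 0, 0], 0], [0, [0, 0, 0], 0]])

```text
time_s: 5.72
ee_pos: [493.0, -8.3, 134.0]
tcp_rot: [[-0.862, -0.506, 0.0], [-0.506, 0.862, 0.0], [-0.0, -0.0, -1.0]]
wrist_force: [0.5, -0.4, 0.1]
grip_width: 0.4
gripper_force: 0.0
```

```bash
python3 rel.py
```

```text
t 5.72 A -149.57 phi -239.57 tool-from-axis in tool xy [-18.39  39.85] z 134.0 F [ 0.5 -0.4  0.1] Mz [-0.01  0.06  0.02]
```

The force has dropped to zero, so the dial should have jumped to the stop. I nudge forward to feel for contact.

arm_command(deltas=[[0, [0.7, 0, 0], 0], [0, [0.7, 0, 0], 0], [0, [0, 0, 0], 0]])

```text
time_s: 5.97
ee_pos: [491.7, -9.1, 134.0]
tcp_rot: [[-0.861, -0.508, 0.0], [-0.508, 0.861, 0.0], [-0.001, 0.0, -1.0]]
wrist_force: [2.2, 1.4, -0.4]
grip_width: -0.3
gripper_force: 1.0
```

```bash
python3 rel.py; python3 - <<'E'
from h import *
cv2.imwrite("pics/w4.png",optics.capture("wrist")[:,:,::-1])
E
```

```text
t 5.97 A -149.46 phi -239.46 tool-from-axis in tool xy [-17.03  39.79] z 134.0 F [ 2.2  1.4 -0.4] Mz [ 0.29 -0.31 -0.02]
```

View pics/w4.png

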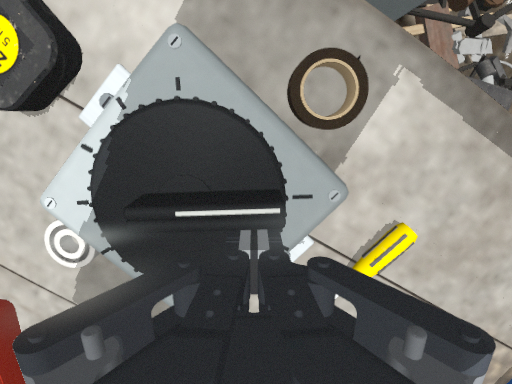

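arm_command(deltas=[[0, [0.8, 0, 0], 0], [0, [0, 0, 0], 0]])

```text
time_s: 6.18
ee_pos: [491.2, -9.3, 134.0]
tcp_rot: [[-0.861, -0.509, 0.001], [-0.509, 0.861, 0.001], [-0.001, 0.0, -1.0]]
wrist_force: [2.6, 3.2, -3.1]
grip_width: 0.1
gripper_force: 2.5
```

```bash
python3 rel.py
```

```text
t 6.18 A -149.41 phi -239.41 tool-from-axis in tool xy [-16.47  39.82] z 134.0 F [ 2.6  3.2 -3.1] Mz [ 0.68 -0.73  0.05]
```

The wing is at the stop: it points at the long tick at (302,197) and the resisting force rises. I back off, lift, cross over the wing and come down on its other side.

arm_command(deltas=[[0, [-10, 0, 0], 0], [0, [-5, 0, -10], 0], [0, [0, 0, -20], 0], [0, [0, 0, -20], 0], [0, [20, 0, 0], 0]])

```text
time_s: 6.6
ee_pos: [490.1, -11.1, 187.1]
tcp_rot: [[-0.86, -0.51, 0.005], [-0.51, 0.86, -0.0], [-0.005, -0.003, -1.0]]
wrist_force: [0.8, -0.5, 1.5]
grip_width: -0.0
gripper_force: 0.0
```

arm_command(deltas=[[0, [25, 0, 0], -0.015], [0, [25, 0, 0], 0], [0, [0, 0, 0], 0], [0, [0, 0, 20], 0], [0, [0, 0, 15], 0]])

```text
time_s: 7.02
ee_pos: [444.3, -38.0, 148.8]
tcp_rot: [[-0.854, -0.521, 0.002], [-0.521, 0.854, -0.0], [-0.001, -0.001, -1.0]]
wrist_force: [0.7, 0.1, -0.9]
grip_width: 0.1
gripper_force: 0.0
```

arm_command(deltas=[[0, [0, 0, 15], 0], [0, [0, 0, 0], 0], [0, [0, 0, 0], 0]])

```text
time_s: 7.27
ee_pos: [443.6, -37.7, 133.7]
tcp_rot: [[-0.853, -0.522, -0.002], [-0.522, 0.853, -0.0], [0.001, 0.001, -1.0]]
wrist_force: [0.3, -1.1, 1.1]
grip_width: 0.1
gripper_force: 0.0
```

```bash
python3 rel.py
```

```text
t 7.27 A -148.55 phi -238.55 tool-from-axis in tool xy [38.33 40.21] z 133.7 F [ 0.3 -1.1  1.1] Mz [ 0.05  0.05 -0.02]
```

arm_command(deltas=[[0, [-8, 0, 0], 0], [0, [-8, 0, 0], 0], [0, [-4, 0, 0], 0], [0, [0, 0, 0], 0]])

```text
time_s: 7.6
ee_pos: [462.0, -26.9, 134.4]
tcp_rot: [[-0.853, -0.522, 0.001], [-0.522, 0.853, -0.0], [-0.001, -0.001, -1.0]]
wrist_force: [-1.1, -1.0, 1.0]
grip_width: -0.3
gripper_force: 1.1
```

arm_command(deltas=[[0, [-2.83, 1.16, 0], 0.07], [0, [-2.83, 1.16, 0], 0.07], [0, [-2.83, 1.16, 0], 0.07], [0, [-2.83, 1.16, 0], 0.07], [0, [-2.83, 1.16, 0], 0.07]])

```text
time_s: 8.02
ee_pos: [471.7, -16.3, 134.2]
tcp_rot: [[-0.981, -0.194, 0.0], [-0.194, 0.981, -0.0], [-0.0, -0.0, -1.0]]
wrist_force: [-0.7, -0.0, 0.4]
grip_width: -0.1
gripper_force: 0.0
```

arm_command(deltas=[[0, [-2.83, 1.16, 0], 0.07], [0, [-2.83, 1.16, 0], 0.07], [0, [-2.83, 1.16, 0], 0.07], [0, [-2.83, 1.16, 0], 0.07], [0, [-2.83, 1.16, 0], 0.07]])

```text
time_s: 8.43
ee_pos: [485.2, -9.7, 134.1]
tcp_rot: [[-0.988, 0.154, -0.0], [0.154, 0.988, 0.0], [0.0, 0.0, -1.0]]
wrist_force: [-1.6, 1.6, 0.8]
grip_width: -0.0
gripper_force: 0.7
```

```bash
python3 rel.py
```

```text
t 8.43 A 171.16 phi 81.16 tool-from-axis in tool xy [18.46 39.91] z 134.1 F [-1.6  1.6  0.8] Mz [ 0.09  0.29 -0.02]
```

arm_command(deltas=[[0, [-2.83, 1.16, 0], 0.07], [0, [-2.83, 1.16, 0], 0.07], [0, [-2.83, 1.16, 0], 0.07], [0, [-2.83, 1.16, 0], 0.07], [0, [-2.83, 1.16, 0], 0.07]])

```text
time_s: 8.85
ee_pos: [500.5, -8.3, 134.1]
tcp_rot: [[-0.876, 0.483, 0.0], [0.483, 0.876, 0.0], [-0.0, 0.0, -1.0]]
wrist_force: [-2.4, 1.5, 2.1]
grip_width: 0.1
gripper_force: 1.7
```

arm_command(deltas=[[0, [-2.83, 1.16, 0], 0.07], [0, [-2.83, 1.16, 0], 0.07], [0, [-2.83, 1.16, 0], 0.07], [0, [-2.83, 1.16, 0], 0.07], [0, [0, 0, 0], 0]])

```text
time_s: 9.27
ee_pos: [512.8, -11.1, 134.1]
tcp_rot: [[-0.708, 0.706, 0.001], [0.706, 0.708, 0.0], [-0.0, 0.0, -1.0]]
wrist_force: [0.9, -0.0, -0.1]
grip_width: -0.4
gripper_force: 0.0
```

```bash
python3 rel.py
```

```text
t 9.27 A 135.06 phi 45.06 tool-from-axis in tool xy [17.96 39.92] z 134.1 F [ 0.9 -0.  -0.1] Mz [ 0.01 -0.03  0.  ]
```

arm_command(deltas=[[0, [-2.83, 1.16, 0], 0.07], [0, [-2.83, 1.16, 0], 0.07], [0, [-2.83, 1.16, 0], 0.07], [0, [-2.83, 1.16, 0], 0.07], [0, [-2.12, 0.89, 0], 0.0524]])

```text
time_s: 9.68
ee_pos: [524.8, -18.1, 134.1]
tcp_rot: [[-0.441, 0.898, -0.0], [0.898, 0.441, 0.001], [0.001, 0.0, -1.0]]
wrist_force: [-1.3, 2.5, 1.5]
grip_width: 0.1
gripper_force: 1.2
```

arm_command(deltas=[[0, [-2.12, 0.89, 0], 0.0524], [0, [-2.12, 0.89, 0], 0.0524], [0, [-2.12, 0.89, 0], 0.0524], [0, [0, 0, 0], 0], [0, [0, 0, 0], 0]])

```text
time_s: 10.1
ee_pos: [529.6, -23.0, 134.0]
tcp_rot: [[-0.299, 0.954, 0.0], [0.954, 0.299, 0.0], [-0.0, 0.0, -1.0]]
wrist_force: [-0.8, 0.2, 0.3]
grip_width: -0.0
gripper_force: 0.0
```

```bash
python3 rel.py
```

```text
t 10.1 A 107.38 phi 17.38 tool-from-axis in tool xy [17.98 39.52] z 134.0 F [-0.8  0.2  0.3] Mz [-0.03  0.01  0.  ]
```

The force has dropped, so the dial jumped into click 4. I back away and lift before checking.

arm_command(deltas=[[0, [10, 0, 0], 0], [0, [10, 0, 0], 0], [0, [0, 0, -30], 0], [0, [0, 0, -35], 0], [0, [0, 0, -35], 0]])

```text
time_s: 10.52
ee_pos: [522.6, -2.8, 234.8]
tcp_rot: [[-0.298, 0.955, -0.002], [0.955, 0.298, 0.0], [0.001, -0.002, -1.0]]
wrist_force: [1.6, -0.9, 1.1]
grip_width: -0.3
gripper_force: 0.0
```

arm_command(deltas=[[0, [-20, 0, -35], 0], [0, [-30, 0, -35], 0], [0, [-30, 0, 0], 0], [0, [0, 0, 0], 0], [0, [0, 0, 0], 0]])

```text
time_s: 10.93
ee_pos: [546.6, -77.8, 300.5]
tcp_rot: [[-0.296, 0.955, 0.0], [0.955, 0.296, 0.0], [0.0, 0.0, -1.0]]
wrist_force: [1.1, 0.8, -1.7]
grip_width: -0.0
gripper_force: 0.0
```

```bash
python3 rel.py; python3 - <<'E'
from h import *
import json
c=optics.get_calibration("wrist");json.dump({k:np.array(v).tolist() for k,v in c.items()},open("w5.json","w"))
cv2.imwrite("pics/w5.png",optics.capture("wrist")[:,:,::-1])
E
```

```text
t 10.93 A 107.19 phi 17.19 tool-from-axis in tool xy [-39.23  39.47] z 300.5 F [ 1.1  0.8 -1.7] Mz [ 0.05  0.05 -0.06]
```

View pics/w5.png

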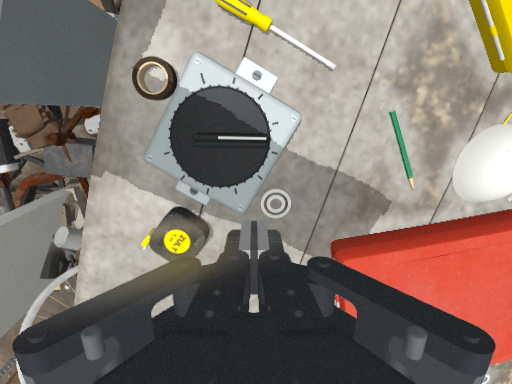

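The wing's white line now runs from about (219,137) to (267,139), pointing at a tick on the right, and the loose things look undisturbed. I check the angle with numbers.

```bash
python3 - <<'E'
from h import *
import json
w=json.load(open("w5.json"));im=cv2.imread("pics/w5.png")
g=np.zeros(im.shape[:2],np.uint8);g[130:146,205:269]=cv2.inRange(im,(140,140,140),(255,255,255))[130:146,205:269]
N,l,st,_=cv2.connectedComponentsWithStats(g);i=1+st[1:,4].argmax();print(st[i])
P=plane(w,np.argwhere(l==i)[:,::-1],80)[:,:2];d=np.linalg.svd(P-P.mean(0))[2][0];d*=np.sign(d[0])
a=np.degrees(np.arctan2(d[1],d[0]));print(a,"click",(135-12.9-a)/30,arm.state()["time_s"])
E
```

```text
[218 136  48   4 132]
15.539753716429537 click 3.552008209452348 10.9833
```

The wing measures 15.5°, which is 3.55 clicks: it is sitting on the hump and has not reached click 4. I look again to see whether it is moving.

arm_command(deltas=[[0, [0, 0, 0], 0], [0, [0, 0, 0], 0], [0, [0, 0, 0], 0]])

```text
time_s: 11.23
ee_pos: [546.3, -76.7, 300.3]
tcp_rot: [[-0.297, 0.955, -0.001], [0.955, 0.297, 0.0], [0.0, -0.0, -1.0]]
wrist_force: [0.8, 0.2, 1.0]
grip_width: -0.3
gripper_force: 0.0
```

```bash
cat > ang.py <<'E'
from h import *
w=optics.get_calibration("wrist");im=optics.capture("wrist")[:,:,::-1];cv2.imwrite("pics/last.png",im)
R=cv2.Rodrigues(np.array(w["rvec"],float))[0];K=np.array([[w["fx"],0,w["cx"]],[0,w["fy"],w["cy"]],[0,0,1.]])
c=cv2.projectPoints(np.array([[497.3,-52,80.]]),w["rvec"],w["tvec"],K,w["dist"])[0].ravel()
g=np.zeros(im.shape[:2],np.uint8);cv2.circle(g,tuple(map(int,c)),54,255,-1)
g&=cv2.inRange(im,(140,140,140),(255,255,255))
N,l,st,ce=cv2.connectedComponentsWithStats(g);i=min([k for k in range(1,N) if st[k,4]>60],key=lambda k:np.linalg.norm(ce[k]-c));print(c,st[i])
P=plane(w,np.argwhere(l==i)[:,::-1],80)[:,:2];d=np.linalg.svd(P-P.mean(0))[2][0];d*=np.sign(d@(P.mean(0)-[497.3,-52]))
a=np.degrees(np.arctan2(d[1],d[0]));print(a,"click",(135-12.9-a)/30,arm.state()["time_s"])
f=lambda p:[round(float(v),1) for v in p]
E
python3 ang.py
```

```text
[215.70479735 142.34395872] [218 138  49   3 133]
16.576306460931654 click 3.5174564513022784 11.2833
```

It is static on the crest, at 3.52 clicks. I go back to the same side and push past it.

arm_command(deltas=[[0, [30, 0, 0], 0], [0, [30, 0, 20], 0], [0, [20, 0, 35], 0], [0, [0, 0, 35], 0], [0, [0, 0, 30], 0]])

```text
time_s: 11.7
ee_pos: [522.0, 0.3, 178.9]
tcp_rot: [[-0.298, 0.955, -0.0], [0.955, 0.298, 0.0], [0.0, -0.0, -1.0]]
wrist_force: [1.2, 0.3, -0.7]
grip_width: 0.1
gripper_force: 0.0
```

arm_command(deltas=[[0, [0, 0, 30], 0], [0, [0, 0, 20], 0], [0, [0, 0, 0], 0], [0, [-8, 0, 0], 0], [0, [-8, 0, 0], 0]])

```text
time_s: 12.12
ee_pos: [528.5, -16.8, 132.0]
tcp_rot: [[-0.297, 0.955, 0.002], [0.955, 0.297, -0.0], [-0.001, 0.002, -1.0]]
wrist_force: [-0.7, -0.3, 0.6]
grip_width: -0.1
gripper_force: 0.0
```

arm_command(deltas=[[0, [-3, 0, 0], 0], [0, [0, 0, 0], 0]])

```text
time_s: 12.28
ee_pos: [529.7, -20.4, 132.0]
tcp_rot: [[-0.295, 0.956, 0.003], [0.956, 0.295, -0.0], [-0.001, 0.002, -1.0]]
wrist_force: [0.4, 0.4, 0.3]
grip_width: -0.1
gripper_force: 0.0
```

```bash
python3 rel.py
```

```text
t 12.28 A 107.13 phi 17.13 tool-from-axis in tool xy [20.64 40.22] z 132.0 F [0.4 0.4 0.3] Mz [ 0.02  0.03 -0.  ]
```

arm_command(deltas=[[0, [-2.5, 0, 0], 0], [0, [-2.12, 0.89, 0], 0.0524], [0, [-2.12, 0.89, 0], 0.0524], [0, [-2.12, 0.89, 0], 0.0524], [0, [0, 0, 0], 0]])

```text
time_s: 12.7
ee_pos: [533.8, -27.6, 131.0]
tcp_rot: [[-0.14, 0.99, 0.001], [0.99, 0.14, -0.0], [-0.0, 0.001, -1.0]]
wrist_force: [0.4, -0.1, -0.9]
grip_width: -0.1
gripper_force: 0.0
```

arm_command(deltas=[[0, [0, 0, 0], 0], [0, [0, 0, 0], 0]])

```text
time_s: 12.87
ee_pos: [533.4, -27.2, 130.8]
tcp_rot: [[-0.144, 0.99, 0.0], [0.99, 0.144, 0.0], [-0.0, 0.0, -1.0]]
wrist_force: [-0.1, -0.4, 0.7]
grip_width: -0.0
gripper_force: 0.0
```

```bash
python3 rel.py;python3 ang.py
```

```text
t 12.87 A 98.3 phi 8.3 tool-from-axis in tool xy [19.3  39.33] z 130.8 F [-0.1 -0.4  0.7] Mz [-0.04  0.03 -0.  ]Traceback (most recent call last):
  File "ang.py", line 7, in <module>
    N,l,st,ce=cv2.connectedComponentsWithStats(g);i=min([k for k in range(1,N) if st[k,4]>60],key=lambda k:np.linalg.norm(ce[k]-c));print(c,st[i])
                                                    ~~~^^^^^^^^^^^^^^^^^^^^^^^^^^^^^^^^^^^^^^^^^^^^^^^^^^^^^^^^^^^^^^^^^^^^^^^^^^^^
ValueError: min() iterable argument is empty
```

arm_command(deltas=[[0, [10, 0, 0], 0], [0, [8, 0, 0], 0], [0, [0, 0, -30], 0], [0, [0, 0, -35], 0], [0, [0, 0, -35], 0]])

```text
time_s: 13.33
ee_pos: [530.0, -8.4, 231.5]
tcp_rot: [[-0.144, 0.99, -0.002], [0.99, 0.144, 0.0], [0.0, -0.002, -1.0]]
wrist_force: [1.5, 0.3, 0.2]
grip_width: 0.0
gripper_force: 0.0
```

arm_command(deltas=[[0, [-20, 0, -35], 0], [0, [-30, 0, -35], 0], [0, [-30, 0, 0], 0], [0, [0, 0, 0], 0], [0, [0, 0, 0], 0]])

```text
time_s: 13.75
ee_pos: [541.9, -86.1, 297.3]
tcp_rot: [[-0.141, 0.99, 0.0], [0.99, 0.141, 0.0], [0.0, 0.0, -1.0]]
wrist_force: [-0.2, 0.3, 0.0]
grip_width: 0.2
gripper_force: 0.0
```

```bash
python3 rel.py;python3 ang.py
```

```text
t 13.75 A 98.13 phi 8.13 tool-from-axis in tool xy [-40.08  39.36] z 297.3 F [-0.2  0.3  0. ] Mz [ 0.02 -0.02 -0.1 ]
[215.11918639 140.73127077] [218 136  48   8 136]
2.089442114618919 click 4.000351929512703 13.8
```

View pics/last.png

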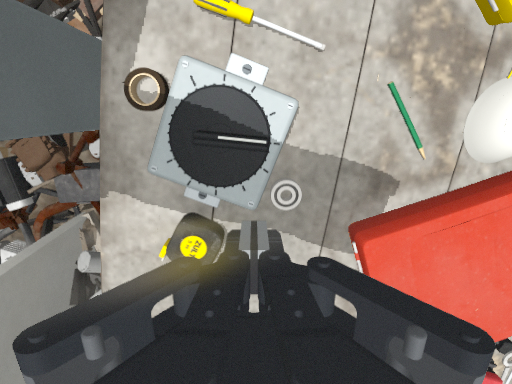

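The wing now measures 2.1°, exactly click 4.00, with its white line running to the tick at about (275,142). Everything loose is still in place and the robot is clear of it all.

```bash
python3 -c "
from station import job;print(job.close_job())"
```

```text
the job is handed in; nothing more can be done
None
```

The dial went back to its stop, then clockwise to the fourth click (measured 4.00), and I handed the job in at about 14 s with the loose things undisturbed; the first clockwise push left it on the hump before click 4, so a second push from the same side finished it.

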